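# Raise the lab jack until the jar's lid just touches the height gauge

### The job

A blue-lidded sample jar stands on the platform of a small screw lab jack, under the foot of a height gauge. Turn the jack's handwheel by its red handle (clockwise raises the platform) until the jar's lid just touches the gauge's sprung foot and bears lightly on it, without pressing hard, then let go and move clear. Do not touch the jar or the gauge, and leave the other things on the bench where they are.

Things in the scene. Friction and masses are not known exactly. Their poses are not given: they have to be found in the camera images.
- jack: Grey screw lab jack fixed to the bench. Origin on the bench under its handwheel's vertical axis; x axis from the wheel to the platform. Gearbox under the wheel 92x92 mm, 64 mm high. The scissor-lifted platform is centred 200 mm along x. Wheel turned clockwise (seen from above) raises it 8 mm per radian, 50 mm at most; the wheel starts at its lower stop and stays where it is left
- wheel_centre (a point): Centre of the top face of the black horizontal handwheel, on its axis, 87 mm above the bench; wheel 106 mm across. Turning takes 0.15 to 0.2 N m (4 to 5 N at the handle) while the jar rises free; each newton between lid and gauge foot adds 0.008 N m (0.2 N at the handle)
- handle_centre (a point): Centre of the red upright handle on the wheel, 23 mm across, 50 mm tall (89 to 139 mm above the bench), 40 mm from the wheel's axis. It spins freely on its own pin, so it can be held with the gripper kept at one orientation and led round in a circle. At the start it is on the wheel's side away from the platform
- platform_top (a point): Centre of the top face of the steel platform, 150x104x6 mm, at first 75 mm above the bench; rises as the wheel is turned
- jar: White sample jar with a blue screw lid, 64 mm across and 85 mm tall, loose, standing on the middle of the platform. Origin at the centre of its underside
- gauge: Height gauge fixed to the bench. Origin on the bench under the axis of its vertical plunger, below the middle of the platform. Its 16 mm post (319 mm tall) stands 100 mm behind, away from the wheel. A carriage on the post bears a round dial (58 mm, top at most 300 mm up); the plunger below ends in a flat steel foot, 24 mm across. Carriage height varies and is not given: gap from lid to foot at first 22 to 42 mm
- gauge_axis (a point): The same point on the bench, on the plunger's axis. The sprung foot pushes back with 2 N at first touch, then 3 N more for each mm that it is lifted, 9 mm at most; the red pointer on the dial, which faces the wheel, then turns clockwise from the top, 0.25 rad a mm
- ferrule: Bystander: steel pipe ferrule, 50x50x22 mm, loose, origin at the centre of its underside
- coupler: Bystander: tan air coupler, 26x50x26 mm, loose, origin at the centre of its underside
- calculator: Bystander: dark calculator, 112x68x15 mm, loose, origin at the centre of its underside
There are look-alikes about, which are no part of the job. Of the things like the jar, leave any that is turquoise; of the rest the smaller one is meant.

How it is judged:
By the outcome, as a careful person would: the job done as asked, in the order asked, and still so for the second after the job is handed in, with the robot touching nothing.
It also fails if it takes over 58 s, if anything falls off the work surface, if the arm or the gripper's body presses on something with over 40 N, if the wrist force passes 120 N, or if a joint passes its speed limit or range.

### The arm

A 7-joint arm with a two-finger parallel gripper is mounted at the origin on a cart in front of the work surface, level with it; the furniture and walls round the work are solid. World frame = base frame: x ahead of the robot, y to its left, z up, the work surface at z = 0. Lengths are in m, angles in rad, forces in N, time in s.
With the tool pointing down it reaches from about 0.4 to 0.875 m from the base axis. Payload 19.3 kg.
Tool frame: the origin (TCP) lies between the finger pads; the fingertips stand 17 mm ahead of it and the grasp point (between the pads) lies 2 mm behind it (bot.finger_overhang is the distance from the TCP to the fingertips, in m); z points along the fingers, y is the line along which they close (so a half turn about z gives the same grasp; the last joint's range is limited). The gripper opens to 85 mm and grips with 20 to 120 N. Pads are 22 mm wide; open, the fingers measure 114 mm over their backs; the gripper's body (76 mm by 85 mm) begins 54 mm behind the grasp point. The pads swing forward as they close: fully open they stand 13 mm farther back than shut.
Start: joints at [1.073, 0.521, -0.036, 1.599, 0.021, 1.021, -0.113], TCP at [0.259, -0.569, 0.248] pointing down, gripper open.
Joint ranges: [-2.91, 2.91], [-0.3, 2.13], [-1.5, 1.42], [0.17, 2.43], [-1.26, 4.41], [0.16, 1.93], [-2.52, 2.52]. Speed limits (rad/s): [1.89, 1.89, 2.39, 2.39, 3.01, 3.01, 3.01].

### API

Orientations are given as [roll, pitch, yaw] about the fixed x, y, z axes, in that order (R = Rz(yaw) Ry(pitch) Rx(roll)).
In Python, from workcell import observe, grab_frame, bot gives the robot as it stands.
- The arm moves only by the shell command python3 -m crank 'ROWS' [FORCE]. ROWS is a JSON object of lists of equal length, an entry for each row: "linear": the shift along the world's x, y, z each as a share of 0.25 m, from -1 to 1, a list of three; "delta_rot": the turn, a rotation vector about the world's x, y, z each as a share of 30 degrees, from -1 to 1, a list of three; "fingers": the opening, from -1 (shut) to 1 (fully open). In form: {"linear": [[dx, dy, dz], ...], "delta_rot": [[rx, ry, rz], ...], "fingers": [fingers, ...]}. A call has 1 to 5 rows; each row is the pose to reach, as a shift and turn from the pose commanded when the call began; what a row does not reach only later rows make up. A row lasts 1/10 s, in which the tool goes at most 50 mm and 8.59 degrees, less where a joint would pass 70% of its speed; a pose out of reach is approached as far as the arm can. A call with a number of a shift or a turn outside -1 to 1 is refused whole. A call with a gripper value outside its range is refused whole. The fingers move at their own pace and stop on an object; FORCE is the grip in N (left out, the last holds). Time passes only in rows, so rows that repeat a pose let the fingers close. It gives the time, the measured TCP pose, the force, the opening and the grip force at its end, in the units of the state.
- observe(): the state, without advancing time (a new reading comes with each control period).
- grab_frame(name): name is "scene" or "top" or "wrist"; returns a dict with "image" (384x512x3 uint8, red, green, blue), "mtx" (3x3 intrinsics, pixels), "xyz" and "orientation" of the camera in the world. Camera axes: x right, y down, z forward; pixel columns grow to the right and rows downward; lengths in m; the calibration is good to about 2 mm. A picture is of the moment at which its call begins. There is no depth.
- bot.job_done(): hands the job in; it is judged then, once.
The state is a dict: "clock": time; "qpos": joint angles; "qd": joint speeds; "joint_efforts": joint torques, N m; "position": TCP position; "tool_rot": TCP orientation; "force": force on the tool from outside, world axes, zero at the start; "moment": the same for the moment, N m; "grip_width": finger opening in m; "finger_force": force on a finger pad.
Only numpy, scipy, OpenCV 4.12 (cv2) and the standard library are available. Lean on these libraries where they do the work, as an engineer would, in place of code of your own. Each camera call takes 0.05 s, during which the arm holds its last target. There are 200 camera calls.

## Working session

There is one attempt and no reset: what is moved stays moved. The work goes in short steps, Python scripts to look and compute and a shell command to move; the robot and the scene stay as the last step left them, time stands still between calls to the robot, and variables do not carry over. Pictures are saved under pics/ and viewed, at most 10 in all, crops included, and the job is handed in when it is done.

```bash
mkdir -p pics; ls; cat > h.py <<'E'
import numpy as np, cv2
from scipy.spatial.transform import Rotation as R
from workcell import observe, grab_frame, bot
def shot(n,f):
    d=grab_frame(n); cv2.imwrite(f'pics/{f}.png',d['image'][...,::-1]); np.save(f'pics/{f}.npy',d,allow_pickle=True); return d
def load(f): return np.load(f'pics/{f}.npy',allow_pickle=True).item()
def rot(d):
    o=np.array(d['orientation'],float)
    return o if o.shape==(3,3) else R.from_euler('xyz',o).as_matrix() if o.size==3 else R.from_quat(o).as_matrix()
def ray(d,u,v):
    r=rot(d)@np.linalg.inv(d['mtx'])@[u,v,1]; return np.array(d['xyz']),r/np.linalg.norm(r)
def plane(d,u,v,z):
    c,r=ray(d,u,v); return c+r*(z-c[2])/r[2]
def tri(a,b):
    A=0;B=0;
    for c,r in (a,b):
        P=np.eye(3)-np.outer(r,r);A=A+P;B=B+P@c
    p=np.linalg.solve(A,B); return p,[np.linalg.norm((np.eye(3)-np.outer(r,r))@(p-c)) for c,r in (a,b)]
E
python3 - <<'E'
from h import *
ims=[]
for n in('scene','top','wrist'):
    d=shot(n,n+'0'); print(n,d['mtx'].tolist(),d['xyz'],d['orientation']); ims.append(d['image'])
cv2.imwrite('pics/all.png',cv2.resize(np.hstack(ims[:2]),(800,300))[...,::-1])
print(observe())
E
```

```text
pics
scene [[351.88811947338843, 0.0, 258.6943842865424], [0.0, 351.88811947338843, 191.25635643656085], [0.0, 0.0, 1.0]] [0.19944592 0.38820811 0.55893004] [-2.13926359  0.00903117 -2.6441946 ]
top [[409.6086876387415, 0.0, 255.0603344999105], [0.0, 409.6086876387415, 196.30495611094844], [0.0, 0.0, 1.0]] [ 0.47687571 -0.25219272  0.97898119] [-3.07798827 -0.01964928 -1.57714633]
wrist [[342.7562925696231, 0.0, 249.82129169322957], [0.0, 342.7562925696231, 193.6406323559858], [0.0, 0.0, 1.0]] [ 0.33484062 -0.53447362  0.37250632] [ 2.81422298e+00  1.38423277e-03 -1.14362804e+00]
{'clock': 0.15, 'qpos': array([ 1.07280402,  0.52188176, -0.03632504,  1.59985069,  0.02119241,
        1.0210925 , -0.11279097]), 'qd': array([ 8.71733296e-04, -3.03034288e-03, -3.47211534e-05, -3.42593012e-03,
        4.51039789e-04,  6.56378109e-04, -1.48558579e-03]), 'joint_efforts': array([ 1.25691582e-03, -9.27390432e+01,  1.98028766e+00, -3.70056152e+01,
        1.79669185e-02,  6.39645557e-03,  3.01641080e-05]), 'position': array([ 0.25917096, -0.56848253,  0.2478645 ]), 'tool_rot': array([-3.14074644e+00,  5.06572249e-05,  4.27782526e-01]), 'force': array([ 0.7516384 , -0.06524231,  0.45713417]), 'moment': array([ 0.02928925, -0.00759047, -0.01163343]), 'finger_force': 0.0, 'grip_width': 0.08526770662884767}
```

View pics/scene0.png

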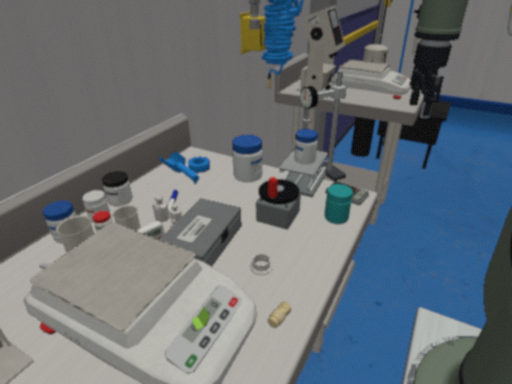

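View pics/top0.png

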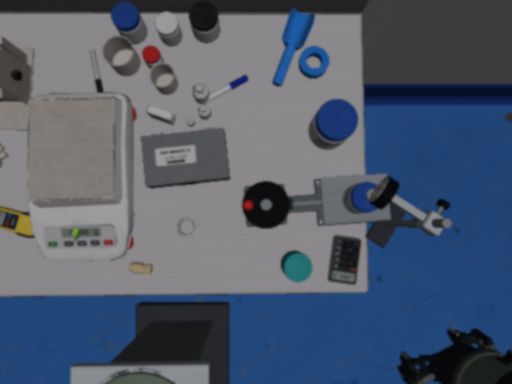

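The three jars are: the blue-lidded jar on the platform (scene 306,135 / top 362,197), the larger blue-lidded jar on the bench (scene 247,145 / top 335,121), and the turquoise jar (scene 339,203 / top 297,265). The turquoise one is excluded, and the smaller blue-lidded jar, standing on the jack, is the one meant. The wheel is at top (266,204) with its red handle at (248,205).

```bash
python3 - <<'E'
from h import *
s,t=load('scene0'),load('top0')
def blob(d,lo,hi,box,lo2=None):
    h=cv2.cvtColor(d['image'],cv2.COLOR_RGB2HSV); m=cv2.inRange(h,lo,hi)
    if lo2: m|=cv2.inRange(h,*lo2)
    k=np.zeros_like(m);x0,y0,x1,y1=box;k[y0:y1,x0:x1]=m[y0:y1,x0:x1]
    n,l,st,c=cv2.connectedComponentsWithStats(k); i=1+np.argmax(st[1:,4]); return st[i],c[i],(l==i)
red=((0,120,60),(8,255,255)); red2=((172,120,60),(180,255,255)); blue=((100,120,40),(125,255,255))
for n,d,bx in(('s',s,(255,170,300,230)),('t',t,(235,190,290,225))):
    print(n,'red',*blob(d,*red,bx,red2)[:2])
for n,d,bx in(('s',s,(285,120,325,165)),('t',t,(340,175,385,220))): print(n,'lid',*blob(d,*blue,bx)[:2])
print('bigjar',*blob(t,*blue,(310,90,365,150))[:2])
st,c,m=blob(t,(0,0,0),(180,255,60),(235,175,300,235));print('wheel',st,c)
cs,_=cv2.findContours(m.astype(np.uint8),0,2);e=cv2.minEnclosingCircle(max(cs,key=len));print(e,plane(t,*e[0],.087))
a=s['image'][60:240,190:390];b=t['image'][90:290,210:410]
cv2.imwrite('pics/crop1.png',np.hstack([cv2.resize(a,(400,360),interpolation=2),cv2.resize(b,(400,360),interpolation=2)])[...,::-1])
E
```

```text
s red [268 177  10  21 177] [272.3220339  187.28248588]
t red [243 200  10  11  89] [247.6741573  204.73033708]
s lid [296 129  22  13 230] [306.34347826 135.07391304]
t lid [351 182  27  30 509] [362.46954813 197.16306483]
bigjar [ 316  100   41   41 1320] [336.19545455 119.72272727]
wheel [ 243  182   50   46 1598] [267.22590738 204.53566959]
((266.8644104003906, 204.60903930664062), 25.753917694091797) [ 0.5153068  -0.29571512  0.087     ]
```

View pics/crop1.png

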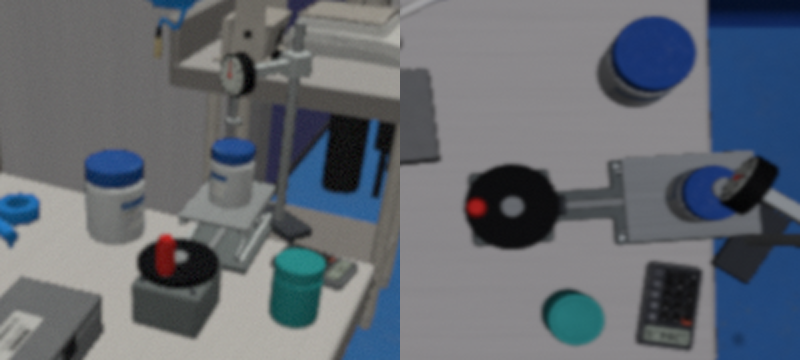

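The crop confirms it: the smaller blue-lidded jar stands on the steel platform (left crop 233,170) under the gauge's foot, and the red handle (166,255) is on the wheel's far side.

```bash
python3 - <<'E'
from h import *
s,t=load('scene0'),load('top0')
hub=tri(ray(s,280.5,188.5),ray(t,266,204.4)); top=tri(ray(s,272.7,179),ray(t,247.3,204.7))
lid=tri(ray(s,306.5,132),ray(t,362,197)); print(hub,top,lid)
print(plane(t,266,204.4,.087),plane(t,247,204.7,.139),plane(t,362.5,197,.16))
o=observe(); w=R.from_euler('xyz',o['tool_rot'])
print('cam in tool',w.inv().apply(load('wrist0')['xyz']-o['position']),w.inv().as_matrix()@rot(load('wrist0')))
E
```

```text
(array([ 0.51428759, -0.29444897,  0.08759126]), [np.float64(0.001595503019456565), np.float64(0.0015955030194564985)]) (array([ 0.51367227, -0.25277753,  0.13719976]), [np.float64(0.0005439693605815548), np.float64(0.0005439693605813999)]) (array([ 0.52501661, -0.48253259,  0.1667498 ]), [np.float64(0.001099066929618824), np.float64(0.0010990669296188857)])
[ 0.51577339 -0.29383228  0.087     ] [ 0.51310387 -0.25238877  0.139     ] [ 0.52643753 -0.48503685  0.16      ]
cam in tool [ 0.08295334  0.00034211 -0.12464635] [[-6.14163705e-04 -9.46907793e-01 -3.21504673e-01]
 [ 9.99999667e-01 -4.08571353e-04 -7.06938720e-04]
 [ 5.38048184e-04 -3.21505000e-01  9.46907728e-01]]
```

```bash
python3 -m crank '{"linear":[[0.2,1,0.3],[0.2,1,0.3],[0.2,1,0.3],[0.2,1,0.3],[0.2,1,0.3]],"delta_rot":[[0,0,1],[0,0,1],[0,0,1],[0,0,1],[0,0,1]],"fingers":[1,1,1,1,1]}' 30
python3 -m crank '{"linear":[[0.8,0.48,-0.1],[0.8,0.48,-0.1],[0.8,0.48,-0.1],[0.8,0.48,-0.1],[0.8,0.48,-0.1]],"delta_rot":[[0,0,1],[0,0,1],[0,0,1],[0,0,1],[0,0,1]],"fingers":[1,1,1,1,1]}' 
python3 -c "from h import *; o=observe(); print(o['qpos'],o['position'],o['tool_rot'])"
```

```text
clock: 0.65
position: [0.3062, -0.3316, 0.3193]
tool_rot: [-3.141, 0.0, 0.954]
force: [0.7, -0.6, 0.7]
grip_width: 0.0857
finger_force: 0.0
clock: 1.15
position: [0.5085, -0.2111, 0.2933]
tool_rot: [3.141, -0.001, 1.48]
force: [-0.4, -1.0, 1.4]
grip_width: 0.0856
finger_force: 0.0
[ 0.60436884  0.38095191 -0.42345965  1.72838318  0.17398991  1.0695452
  0.03287675] [ 0.50850055 -0.21113788  0.29332281] [ 3.14147607e+00 -9.67741187e-04  1.47984513e+00]
```

```bash
python3 -m crank '{"linear":[[0,-0.2,-0.12],[0,-0.2,-0.12],[0,-0.2,-0.12],[0,-0.2,-0.12],[0,-0.2,-0.12]],"delta_rot":[[-1,0,0],[-1,0,0],[-1,0,0],[-1,0,0],[-1,0,0]],"fingers":[1,1,1,1,1]}'
python3 -m crank '{"linear":[[0,0,0],[0,0,0],[0,0,0]],"delta_rot":[[-0.5,0,0.17],[-0.5,0,0.17],[-0.5,0,0.17]],"fingers":[1,1,1]}'
python3 -c "
from h import *; o=observe(); print(o['qpos'],o['position'],o['tool_rot'])
d=shot('wrist','w1'); cv2.imwrite('pics/w1r.png',cv2.rotate(d['image'],cv2.ROTATE_180)[...,::-1])"
```

```text
clock: 1.65
position: [0.5067, -0.2611, 0.263]
tool_rot: [3.088, 0.522, 1.466]
force: [0.0, -0.4, -0.1]
grip_width: 0.085
finger_force: 0.0
clock: 1.95
position: [0.5059, -0.2621, 0.2624]
tool_rot: [3.068, 0.783, 1.542]
force: [0.3, -0.5, -0.2]
grip_width: 0.0853
finger_force: 0.0
[ 0.10045753  0.42374937 -0.17123273  2.01417332  1.06667494  1.03904891
 -0.7866277 ] [ 0.50589595 -0.26209299  0.26240501] [3.06786742 0.78256229 1.54242904]
```

View pics/w1r.png

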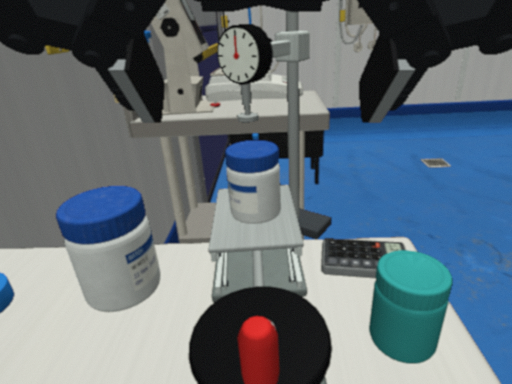

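The view, turned upright, shows the dial at (238,53) with its pointer at the top, the foot at (247,119), the lid's top centre near (252,149), and the red handle's top at (258,322).

```bash
python3 - <<'E'
from h import *
d=load('w1'); s,t=load('scene0'),load('top0')
f=lambda u,v: ray(d,511-u,383-v)
def zat(u,v,y):
    c,r=f(u,v); return c+r*(y-c[1])/r[1]
im=cv2.rotate(d['image'],cv2.ROTATE_180)
m=cv2.inRange(cv2.cvtColor(im,cv2.COLOR_RGB2HSV),(100,120,40),(125,255,255))[130:185,215:290]
n,l,st,c=cv2.connectedComponentsWithStats(m);i=1+np.argmax(st[1:,4]);print('lid bbox',st[i]+[215,130,0,0,0])
g=cv2.cvtColor(im,cv2.COLOR_RGB2GRAY);print(g[105:160,247].tolist());print(g[118,228:268].tolist())
L=-0.4845
for u,v,y in((252,141.5,L-.031),(252,149,L),(247,119,L),(247,121.5,L+.012)): print(u,v,zat(u,v,y))
print('handle',tri(f(258,322),ray(t,247.3,204.7)))
print('lid',tri(f(252,149),ray(t,362.3,197)), 'foot-dial',tri(f(247,119),ray(s,308,125)))
E
```

```text
lid bbox [ 215  133   74   52 2010]
[99, 100, 98, 103, 101, 97, 100, 101, 103, 117, 144, 160, 144, 115, 103, 101, 88, 82, 87, 95, 95, 93, 94, 92, 95, 95, 96, 87, 58, 28, 15, 15, 18, 13, 23, 53, 83, 92, 90, 87, 86, 85, 85, 88, 87, 85, 85, 86, 86, 87, 85, 87, 81, 68, 56]
[128, 127, 126, 125, 123, 122, 120, 116, 114, 103, 97, 97, 102, 107, 109, 111, 114, 118, 118, 115, 114, 109, 105, 101, 101, 88, 84, 80, 77, 75, 83, 94, 97, 94, 95, 95, 93, 93, 93, 93]
252 141.5 [ 0.52837012 -0.5155      0.15940941]
252 149 [ 0.52682187 -0.4845      0.16076796]
247 119 [ 0.53004905 -0.4845      0.19554058]
247 121.5 [ 0.52929438 -0.4725      0.19598586]
handle (array([ 0.51340845, -0.25298261,  0.14144928]), [np.float64(0.00041365497553728903), np.float64(0.0004136549755373479)])
lid (array([ 0.52660281, -0.48439633,  0.16079926]), [np.float64(0.00021151422389974002), np.float64(0.00021151422389964434)]) foot-dial (array([ 0.52842327, -0.49677321,  0.18737489]), [np.float64(0.00550379901232559), np.float64(0.005503799012325533)])
```

```bash
python3 - <<'E'
from h import *
o=observe(); w=R.from_euler('xyz',o['tool_rot']).as_matrix()
print(w)
T=np.array([[0,-1,0]]).T
z=np.array([0,-np.sin(.785),-np.cos(.785)]); y=np.array([1.,0,0])*np.sign(w[0,1]); x=np.cross(y,z); G=np.c_[x,y,z]
print('rot share',R.from_matrix(G@w.T).as_rotvec()/np.radians(30))
print('lin share',(np.array([.5133,-.255,.119])-o['position'])/.25)
E
```

```text
[[ 0.02294156  0.99837803  0.05210563]
 [ 0.71110998  0.02033815 -0.70278657]
 [-0.7027064   0.05317585 -0.70948999]]
rot share [-0.00944615  0.101517   -0.0391153 ]
lin share [ 0.02926744  0.03169755 -0.57598578]
```

```bash
python3 -m crank '{"linear":[[0.03,0.03,-0.15],[0.03,0.03,-0.3],[0.03,0.03,-0.3],[0.03,0.03,-0.3]],"delta_rot":[[0,0.1,-0.04],[0,0.1,-0.04],[0,0.1,-0.04],[0,0.1,-0.04]],"fingers":[1,1,1,1]}'
python3 -c "
from h import *; o=observe(); print(o['qpos'],(np.array([.5133,-.255,.119])-o['position'])/.25)"
```

```text
clock: 2.4
position: [0.5134, -0.2573, 0.1897]
tool_rot: [3.138, 0.782, 1.564]
force: [0.1, 0.1, 0.6]
grip_width: 0.0851
finger_force: 0.0
[ 0.07817378  0.57332915 -0.15860206  1.9998227   1.10295041  1.02205826
 -0.89225597] [-0.00039596  0.00904296 -0.28268389]
```

```bash
python3 -m crank '{"linear":[[0,0.01,-0.14],[0,0.01,-0.28],[0,0.01,-0.28],[0,0.01,-0.28]],"delta_rot":[[0,0,0],[0,0,0],[0,0,0],[0,0,0]],"fingers":[1,1,1,1]}'
python3 -m crank '{"linear":[[0,0,0],[0,0,0],[0,0,0],[0,0,0],[0,0,0]],"delta_rot":[[0,0,0],[0,0,0],[0,0,0],[0,0,0],[0,0,0]],"fingers":[-1,-1,-1,-1,-1]}' 40
python3 -m crank '{"linear":[[0,0,0],[0,0,0],[0,0,0]],"delta_rot":[[0,0,0],[0,0,0],[0,0,0]],"fingers":[-1,-1,-1]}'
python3 -c "
from h import *; shot('scene','s1');d=shot('wrist','w2'); cv2.imwrite('pics/w2r.png',cv2.rotate(d['image'],cv2.ROTATE_180)[...,::-1])"
```

```text
clock: 2.8
position: [0.5142, -0.2542, 0.1209]
tool_rot: [3.135, 0.783, 1.564]
force: [0.7, -0.9, 0.8]
grip_width: 0.0854
finger_force: 0.0
clock: 3.3
position: [0.5148, -0.2534, 0.1196]
tool_rot: [3.134, 0.783, 1.565]
force: [2.5, 0.9, 5.0]
grip_width: 0.0217
finger_force: 39.2
clock: 3.6
position: [0.5148, -0.2534, 0.1196]
tool_rot: [3.134, 0.784, 1.566]
force: [3.7, 1.3, 6.8]
grip_width: 0.0219
finger_force: 39.2
```

View pics/w2r.png

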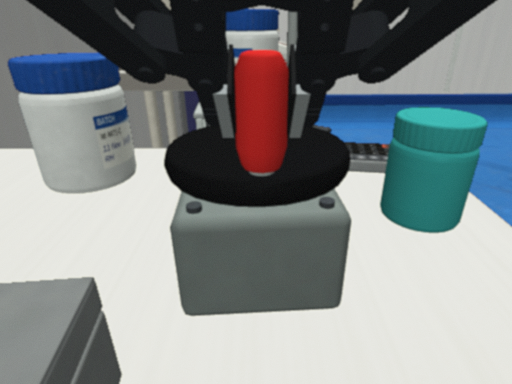

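```bash
python3 - <<'E'
import numpy as np
a=np.radians(92)
for c in range(5):
    print(c,[[round(float(v),3) for v in (.16*(np.cos(a-.17*k)-np.cos(a)),.16*(np.sin(a-.17*k)-np.sin(a)))] for k in range(1,6)]); a-=.85
E
```

```text
0 [[0.027, -0.001], [0.054, -0.007], [0.079, -0.018], [0.102, -0.032], [0.122, -0.05]]
1 [[0.017, -0.021], [0.03, -0.045], [0.039, -0.071], [0.043, -0.098], [0.043, -0.125]]
2 [[-0.005, -0.027], [-0.014, -0.052], [-0.028, -0.076], [-0.045, -0.097], [-0.065, -0.115]]
3 [[-0.023, -0.014], [-0.049, -0.024], [-0.075, -0.029], [-0.102, -0.03], [-0.129, -0.026]]
4 [[-0.026, 0.008], [-0.05, 0.021], [-0.072, 0.037], [-0.09, 0.057], [-0.105, 0.08]]
```

```bash
python3 -m crank '{"linear":[[0.027,-0.001,0],[0.054,-0.007,0],[0.079,-0.018,0],[0.102,-0.032,0],[0.122,-0.05,0]],"delta_rot":[[0,0,0],[0,0,0],[0,0,0],[0,0,0],[0,0,0]],"fingers":[-1,-1,-1,-1,-1]}'
```

```text
clock: 4.2
position: [0.5456, -0.2652, 0.1196]
tool_rot: [3.134, 0.783, 1.566]
force: [-0.0, 7.2, 10.8]
grip_width: 0.0221
finger_force: 40.1
```

```bash
python3 -m crank '{"linear":[[0.017,-0.021,0],[0.03,-0.045,0],[0.039,-0.071,0],[0.043,-0.098,0],[0.043,-0.125,0]],"delta_rot":[[0,0,0],[0,0,0],[0,0,0],[0,0,0],[0,0,0]],"fingers":[-1,-1,-1,-1,-1]}'
python3 -c "
from h import *; shot('scene','s2')"
```

```text
clock: 4.7
position: [0.5571, -0.2965, 0.1196]
tool_rot: [3.132, 0.782, 1.566]
force: [6.2, 4.8, 7.2]
grip_width: 0.0216
finger_force: 39.7
```

```bash
python3 -m crank '{"linear":[[-0.005,-0.027,0],[-0.014,-0.052,0],[-0.028,-0.076,0],[-0.045,-0.097,0],[-0.065,-0.115,0]],"delta_rot":[[0,0,0],[0,0,0],[0,0,0],[0,0,0],[0,0,0]],"fingers":[-1,-1,-1,-1,-1]}'
python3 -c "
from h import *; shot('scene','s3')"
```

```text
clock: 5.25
position: [0.5403, -0.3261, 0.1197]
tool_rot: [3.133, 0.783, 1.566]
force: [5.4, 1.3, 4.3]
grip_width: 0.022
finger_force: 39.4
```

```bash
python3 -m crank '{"linear":[[-0.023,-0.014,0],[-0.049,-0.024,0],[-0.075,-0.029,0],[-0.102,-0.03,0],[-0.129,-0.026,0]],"delta_rot":[[0,0,0],[0,0,0],[0,0,0],[0,0,0],[0,0,0]],"fingers":[-1,-1,-1,-1,-1]}'
python3 - <<'E'
from h import *
shot('scene','s4')
def lidrow(d):
    im=d['image'];h=cv2.cvtColor(im,cv2.COLOR_RGB2HSV);m=cv2.inRange(h,(100,120,40),(125,255,255))
    k=np.zeros_like(m);k[90:160,290:325]=m[90:160,290:325]
    n,l,st,c=cv2.connectedComponentsWithStats(k);i=1+np.argmax(st[1:,4]);return st[i],c[i]
for f in('scene0','s1','s2','s3','s4'): print(f,*lidrow(load(f)))
cv2.imwrite('pics/c4.png',np.hstack([cv2.resize(load(f)['image'][75:175,270:345],(390,520),interpolation=2) for f in('scene0','s4')])[...,::-1])
E
```

```text
clock: 5.8
position: [0.5076, -0.3323, 0.1196]
tool_rot: [3.134, 0.783, 1.566]
force: [6.6, 2.6, 7.7]
grip_width: 0.0217
finger_force: 39.8
scene0 [296 129  22  13 230] [306.34347826 135.07391304]
s1 [296 129  22  13 231] [306.38961039 135.07792208]
s2 [297 125  21  13 228] [306.75877193 130.69736842]
s3 [297 123  21  12 224] [306.84821429 128.37053571]
s4 [297 121  21  12 208] [306.96634615 126.57692308]
```

View pics/c4.png

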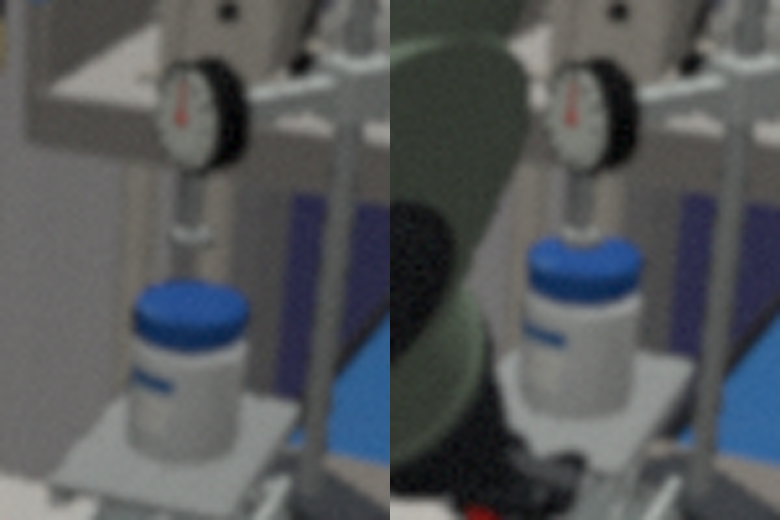

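The pointer is still at the top in both crops (182,110 and 571,110), and the lid is only about 7 mm below the foot. I'll turn a little further, then let go and look closely with the wrist camera.

```bash
python3 -m crank '{"linear":[[-0.026,0.008,0],[-0.05,0.021,0],[-0.072,0.037,0],[-0.072,0.037,0]],"delta_rot":[[0,0,0],[0,0,0],[0,0,0],[0,0,0]],"fingers":[-1,-1,-1,-1]}'
python3 -m crank '{"linear":[[0,0,0],[0,0,0],[0,0,0],[0,0,0],[0,0,0]],"delta_rot":[[0,0,0],[0,0,0],[0,0,0],[0,0,0],[0,0,0]],"fingers":[1,1,1,1,1]}'
python3 -m crank '{"linear":[[0,0,0.15],[0,0,0.3],[0.06,0.2,0.57],[0.06,0.2,0.57],[0.06,0.2,0.57]],"delta_rot":[[0,0,0],[0,0,0],[0,0,0],[0,0,0],[0,0,0]],"fingers":[1,1,1,1,1]}'
python3 -m crank '{"linear":[[0,0,0],[0,0,0],[0,0,0]],"delta_rot":[[0,0,0],[0,0,0],[0,0,0]],"fingers":[1,1,1]}'
python3 - <<'E'
from h import *
d=shot('wrist','w3');im=cv2.rotate(d['image'],cv2.ROTATE_180)
print(observe()['position'],d['xyz'],d['orientation'])
cv2.imwrite('pics/w3r.png',cv2.resize(im[0:180,150:350],(640,576),interpolation=2)[...,::-1])
E
```

```text
clock: 6.25
position: [0.4896, -0.3224, 0.1196]
tool_rot: [3.134, 0.783, 1.567]
force: [2.2, 6.5, 10.9]
grip_width: 0.0215
finger_force: 40.3
clock: 6.75
position: [0.4884, -0.3233, 0.1188]
tool_rot: [3.137, 0.783, 1.566]
force: [-0.6, -0.1, -0.2]
grip_width: 0.0853
finger_force: 0.0
clock: 7.25
position: [0.506, -0.2707, 0.2648]
tool_rot: [3.128, 0.782, 1.564]
force: [0.3, -0.7, -0.7]
grip_width: 0.0855
finger_force: 0.0
clock: 7.55
position: [0.5028, -0.2739, 0.2604]
tool_rot: [3.139, 0.783, 1.567]
force: [-1.1, -0.6, -0.8]
grip_width: 0.0853
finger_force: 0.0
[ 0.50296311 -0.27379933  0.26050167] [ 0.50315427 -0.126813    0.2899755 ] [ 2.03101197 -0.0024914  -0.00242575]
```

View pics/w3r.png

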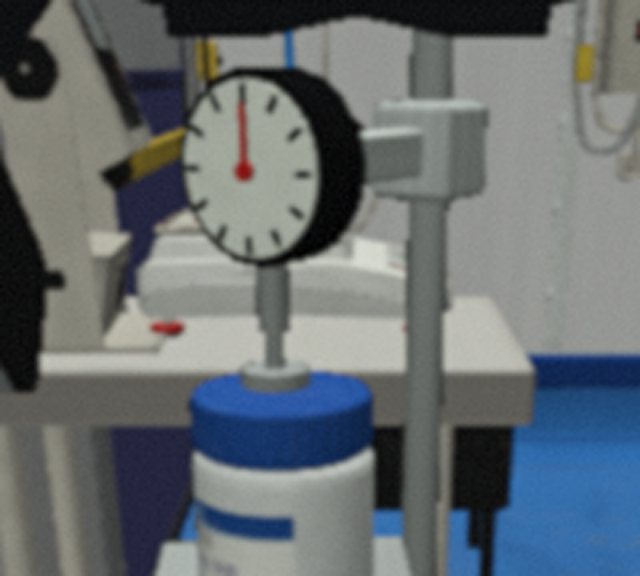

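The pointer (242,130) still stands at the dial's top mark. The foot's underside (275,388) is about 9 crop px (~3 mm) above the lid's top centre (282,397), which agrees with the roughly 3.96 rad turned so far.

```bash
python3 -m crank '{"linear":[[-0.058,-0.198,-0.27],[-0.058,-0.198,-0.27],[-0.058,-0.198,-0.4],[-0.058,-0.198,-0.567],[-0.058,-0.198,-0.567]],"delta_rot":[[0,0,0],[0,0,0],[0,0,0],[0,0,0],[0,0,0]],"fingers":[1,1,1,1,1]}'
python3 -m crank '{"linear":[[0,0,0],[0,0,0],[0,0,0],[0,0,0],[0,0,0]],"delta_rot":[[0,0,0],[0,0,0],[0,0,0],[0,0,0],[0,0,0]],"fingers":[1,-1,-1,-1,-1]}' 40
python3 -c "
import numpy as np
a=np.radians(-133.8)
print([[round(float(v),3) for v in (.16*(np.cos(a-.09*k)-np.cos(a)),.16*(np.sin(a-.09*k)-np.sin(a)))] for k in range(1,6)])"
```

```text
clock: 8.1
position: [0.4868, -0.3224, 0.1148]
tool_rot: [-3.136, 0.781, 1.574]
force: [-0.3, 0.4, 0.2]
grip_width: 0.0854
finger_force: 0.0
clock: 8.6
position: [0.4894, -0.3228, 0.1205]
tool_rot: [3.134, 0.783, 1.565]
force: [0.1, -0.1, 0.6]
grip_width: 0.0282
finger_force: 0.0
[[-0.01, 0.01], [-0.019, 0.022], [-0.027, 0.034], [-0.034, 0.046], [-0.039, 0.06]]
```

```bash
python3 -m crank '{"linear":[[0,0,0],[0,0,0],[0,0,0]],"delta_rot":[[0,0,0],[0,0,0],[0,0,0]],"fingers":[-1,-1,-1]}'
python3 -m crank '{"linear":[[-0.01,0.01,0],[-0.019,0.022,0],[-0.027,0.034,0],[-0.034,0.046,0],[-0.039,0.06,0]],"delta_rot":[[0,0,0],[0,0,0],[0,0,0],[0,0,0],[0,0,0]],"fingers":[-1,-1,-1,-1,-1]}'
python3 -m crank '{"linear":[[0,0,0],[0,0,0]],"delta_rot":[[0,0,0],[0,0,0]],"fingers":[-1,-1]}'
python3 - <<'E'
from h import *
d=shot('scene','s5')
p=observe()['position'][:2]-[.517,-.2935]; print(np.degrees(np.arctan2(p[1],p[0])),np.linalg.norm(p))
# red pointer in dial, scene view: before vs now
for f in('scene0','s4','s5'):
    im=load(f)['image'][84:110,298:322].astype(int); w=np.clip(im[...,0]-im[...,1:].max(2)-25,0,None); v,u=np.mgrid[84:110,298:322]
    s=w.sum(); mu=[(w*u).sum()/s,(w*v).sum()/s]; C=np.cov(np.vstack([u.ravel(),v.ravel()]),aweights=w.ravel()); e,V=np.linalg.eigh(C); print(f,s,mu,V[:,1])
E
```

```text
clock: 8.9
position: [0.4896, -0.3227, 0.1204]
tool_rot: [3.135, 0.784, 1.566]
force: [0.6, 3.1, 9.4]
grip_width: 0.0217
finger_force: 38.8
clock: 9.4
position: [0.48, -0.3081, 0.1205]
tool_rot: [3.134, 0.784, 1.565]
force: [5.4, -4.0, 3.8]
grip_width: 0.0217
finger_force: 39.1
clock: 9.6
position: [0.4799, -0.3079, 0.1204]
tool_rot: [3.135, 0.784, 1.565]
force: [2.8, 0.7, 9.4]
grip_width: 0.0217
finger_force: 39.8
-158.8074294298144 0.03976027757970412
scene0 37 [np.float64(304.3783783783784), np.float64(97.05405405405405)] [0.32509081 0.9456828 ]
s4 49 [np.float64(304.44897959183675), np.float64(97.0204081632653)] [-0.15744735  0.98752738]<stdin>:7: RuntimeWarning: invalid value encountered in scalar divide
Traceback (most recent call last):
ZeroDivisionError: Weights sum to zero, can't be normalized
```

```bash
python3 -m crank '{"linear":[[0,0,0],[0,0,0],[0,0,0],[0,0,0],[0,0,0]],"delta_rot":[[0,0,0],[0,0,0],[0,0,0],[0,0,0],[0,0,0]],"fingers":[1,1,1,1,1]}'
python3 -m crank '{"linear":[[0,0,0.15],[0,0,0.3],[0.1,0.14,0.57],[0.1,0.14,0.57],[0.1,0.14,0.57]],"delta_rot":[[0,0,0],[0,0,0],[0,0,0],[0,0,0],[0,0,0]],"fingers":[1,1,1,1,1]}'
python3 -m crank '{"linear":[[0,0,0],[0,0,0],[0,0,0]],"delta_rot":[[0,0,0],[0,0,0],[0,0,0]],"fingers":[1,1,1]}'
python3 - <<'E'
from h import *
d=shot('wrist','w4');im=cv2.rotate(d['image'],cv2.ROTATE_180)
print(observe()['position'])
cv2.imwrite('pics/w4r.png',cv2.resize(im[0:180,150:350],(640,576),interpolation=2)[...,::-1])
def ptr(f):
    im=cv2.rotate(load(f)['image'],cv2.ROTATE_180)[10:90,195:265].astype(int); w=np.clip(im[...,0]-im[...,1:].max(2)-25,0,None); v,u=np.mgrid[10:90,195:265]
    m=cv2.connectedComponentsWithStats((w>0).astype(np.uint8)); i=1+np.argmax(m[2][1:,4]); w=w*(m[1]==i)
    C=np.cov(np.vstack([u.ravel(),v.ravel()]),aweights=w.ravel());V=np.linalg.eigh(C)[1][:,1];print(f,m[2][i],np.degrees(np.arctan2(-V[0]*np.sign(V[1]),abs(V[1]))))
for f in('w1','w3','w4'): ptr(f)
E
```

```text
clock: 10.15
position: [0.4792, -0.3078, 0.1195]
tool_rot: [3.136, 0.783, 1.566]
force: [0.6, -0.2, 0.4]
grip_width: 0.0854
finger_force: 0.0
clock: 10.65
position: [0.5067, -0.271, 0.2653]
tool_rot: [3.128, 0.783, 1.563]
force: [-0.2, -0.5, 0.6]
grip_width: 0.0858
finger_force: 0.0
clock: 10.95
position: [0.5035, -0.2733, 0.2611]
tool_rot: [3.139, 0.783, 1.567]
force: [0.3, -0.4, 0.6]
grip_width: 0.0855
finger_force: 0.0
[ 0.50367551 -0.27315859  0.26116552]
w1 [38 26  6 23 71] -4.24498308911832
w3 [28 22  6 25 76] -1.8609377349919771
w4 [26 23  9 25 82] -12.517202007552234
```

View pics/w4r.png

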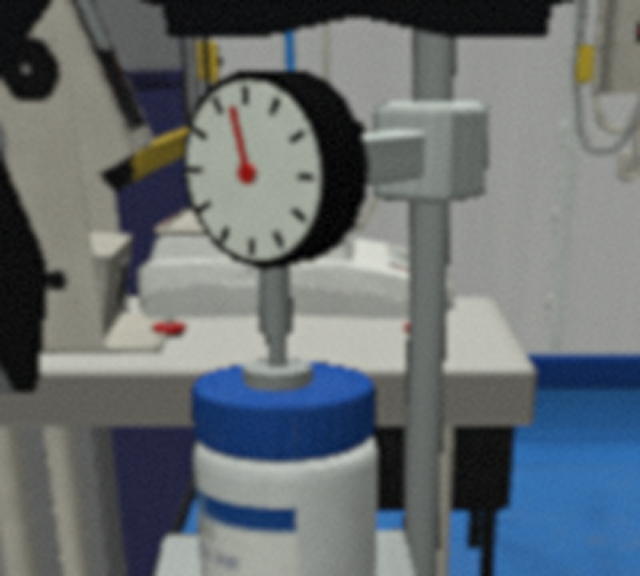

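In the last view the foot (277,376) rests on the lid. The pointer tip (233,108) is halfway from the top mark to the next, about 15° or 1 mm of lift, so roughly 5 N, which is a light bearing. The pointer swung the opposite way to the description, but the foot has also risen relative to the dial, which confirms contact. I'll move clear and hand in.

```bash
python3 -m crank '{"linear":[[0,0.1,0.15],[0,0.2,0.3],[0,0.2,0.3],[0,0.2,0.3],[0,0.2,0.3]],"delta_rot":[[0,0,0],[0,0,0],[0,0,0],[0,0,0],[0,0,0]],"fingers":[1,1,1,1,1]}'
python3 -c "
from workcell import bot; print(bot.job_done())"
```

```text
clock: 11.5
position: [0.5037, -0.2235, 0.3361]
tool_rot: [3.139, 0.783, 1.567]
force: [-1.1, 0.2, -0.4]
grip_width: 0.0855
finger_force: 0.0
the job is handed in; nothing more can be done
None
```

I turned the handwheel about 4.4 rad clockwise until the jar's lid lifted the gauge's foot by about 1 mm (roughly 5 N), then let go, moved clear and handed the job in at 11.5 s; no verdict was shown, and the dial pointer had swung anticlockwise, not clockwise as described.

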